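# Set the hold-down on a model roof panel to a sliding fit

## Task

Screw the wing knob of the hold-down clamp down (clockwise) until it seats and the clamp's toe grips the roof panel, then back it off a quarter turn so that the panel can still be nudged into line. Finish while still holding the wing knob in the gripper, keeping it still there, ready to tighten: do not let go. Leave the panel where it lies, and leave the round knob of the stop bar and the other things on the bench alone.

Things in the scene. Friction and masses are not known exactly. Their poses are not given: they have to be found in the camera images.
- wing_knob (a joint): angle of the hold-down's wing knob on its upright bolt, rad: 0 = screwed down until it seats (hard stop); grows as it is unscrewed, anticlockwise from above: a quarter turn off reads 1.57. Starts 1.7 to 4.0 off. Takes a steady 0.08 N m to turn, stays where left; turned home with 0.3 N m it stops within 0.05 rad of 0.
- wing_grip (a point): point on the wing knob's axis at grip height, 83 mm above the bench, 8 mm under the wing's top. The black plastic wing is an upright bar 69 mm long, 13 mm thick, 26 mm tall on a hub 24 mm across and 11 mm tall; point x runs along the wing and turns with it, z up. The steel arm's top is 31 mm below this point; grip the wing at its middle, from straight above
- jig: plywood clamping board 260 (x) x 400 (y) x 18 mm screwed to the bench, origin under its centre. T-track along y at x = -85 mm; dark wooden fence 26 mm tall along y at x = +95 mm; dark wooden stop bar 190 mm long, 18 mm tall, along x at y = -135 mm. The wing knob's bolt stands at x = -85, y = +35 mm; the round stop knob at x = -85, y = -135 mm
- holddown: arched dark steel hold-down arm, 22 mm wide, 105 mm long, 34 mm tall, over the wing knob's bolt; origin at its heel on the board, 45 mm behind the bolt, its x towards the toe that rests on the panel 100 mm away. It rocks on its heel: the knob lets it lift by 0.44 mm at the toe per rad, sprung up against the knob
- panel: loose wooden roof panel of a model stable, 128 x 210 x 9 mm with rows of shingles 3 mm thick, lying on the jig board between fence and stop bar, its plain margin under the arm's toe; origin under its centre
- stop_knob (a joint): angle of the black round five-lobed knob (46 mm across, 25 mm tall, top 62 mm above the bench) that locks the stop bar, rad; 0 = tight. It is tight and stays so
- glue: white glue bottle with cap, 56 mm across, 160 mm tall, standing on the bench beside the jig, origin under its centre (bystander)
- brush_tin: metal tin 72 mm across and 95 mm tall with brushes standing in it to 215 mm height, on the bench on the other side of the jig, origin under its centre (bystander)
- offcut: offcut of bark board 50 x 90 x 24 mm lying on the bench beside the jig, origin under its centre (bystander)
Mind the look-alikes: they are no part of the job. Several things have the shape of the panel; the one meant has the colours described above.

How it is judged:
On the way:
1. the wing knob is screwed down until it seats, the arm's toe pressing on the panel (value of joint wing_knob below 0.1 rad and contact force between holddown and panel above 0.3 N), for 0.15 s.
At the end, for the whole second after the job is handed in: Once seated, the wing knob stands a quarter turn off its seat (1.57 rad, within 0.3), still, gripped by the fingers (over 3 N, TCP within 30 mm of the grip point); the arm does not press on the panel, which lies within 10 mm of its start; the stop knob is tight, the rest stands within 30 mm (value of joint wing_knob between 1.27 and 1.87 rad and velocity of joint wing_knob between -0.1 and 0.1 rad/s and contact force between the fingers and wing_knob above 3 N and distance between the grasp point and wing_grip below 0.03 m and contact force between holddown and panel below 0.3 N and distance of panel from where it was at the start of the episode below 0.01 m and linear speed of panel below 0.02 m/s and value of joint stop_knob below 0.2 rad and distance of each of glue, brush_tin, offcut from where it was at the start of the episode below 0.03 m and angle between each of glue, brush_tin's own z axis and vertical below 0.3 rad); the arm keeps its last pose, push and grip.
It fails at once if the roof panel is shoved out of place (over 15 mm) (distance of panel from where it was at the start of the episode above 0.015 m).
It fails at once if the stop bar's round knob is loosened (value of joint stop_knob above 0.3 rad).
It fails at once if glue bottle, brush tin or offcut is knocked away (over 30 mm) or over (distance of any of glue, brush_tin, offcut from where it was at the start of the episode above 0.03 m or angle between any of glue, brush_tin's own z axis and vertical above 0.5 rad).
It also fails if it takes over 64 s, if anything falls off the work surface, if the arm or the gripper's body presses on something with over 40 N, if the wrist force passes 120 N, or if a joint passes its speed limit or range.

## Robot

A 7-joint arm with a two-finger parallel gripper is mounted at the origin on the work surface. World frame = base frame: x ahead of the robot, y to its left, z up, the work surface at z = 0. Lengths are in m, angles in rad, forces in N, time in s.
With the tool pointing down it reaches from about 0.425 to 0.925 m from the base axis. Payload 6.8 kg.
Tool frame: the origin (TCP) lies between the finger pads, 19 mm behind the fingertips; this is the grasp point; z points along the fingers, y is the line along which they close (so a half turn about z gives the same grasp; the last joint's range is limited). The gripper opens to 85 mm and grips with 20 to 120 N. Pads are 22 mm wide; open, the fingers measure 114 mm over their backs; the gripper's body (76 mm by 85 mm) begins 54 mm behind the grasp point. The pads swing forward as they close: fully open they stand 13 mm farther back than shut.
Start: joints at [1.159, 0.477, 0.022, 1.555, -0.011, 1.109, -0.083], TCP at [0.202, -0.644, 0.25] pointing down, gripper open.
Joint ranges: [-2.96, 2.96], [-0.34, 2.1], [-1.41, 1.46], [0.24, 2.44], [-1.37, 4.51], [0.17, 1.92], [-2.96, 2.96]. Speed limits (rad/s): [2.39, 2.39, 3.14, 3.14, 3.14, 3.14, 3.14].

## Interface

Orientations are given as a unit quaternion [w, x, y, z].
In Python, from station import bot gives the robot as it stands. The module is installed in compiled form; this text tells all that it offers.
- The arm moves only by the shell command python3 -m jog 'ROWS' [OPENING] [FORCE]. ROWS is JSON, a list of rows, each a list of 4 numbers: the shift along the tool's x, y, z in cm, then the turn about the tool's z in rad. In form: [[x, y, z, spin], ...]. A call has 1 to 20 rows; each row is the pose to reach, as a shift and turn from the pose commanded when the call began, along the tool's axes at that moment; what a row does not reach only later rows make up. A row lasts 1/12 s, in which the tool goes at most 41.7 mm and 7.16 degrees, less where a joint would pass 70% of its speed; a pose out of reach is approached as far as the arm can. A call with a gripper value outside its range is refused whole. OPENING is the closure, from -1 (fully open) to 1 (shut), set as the call begins (- or left out, the last holds). The fingers move at their own pace and stop on an object; FORCE is the grip in N (left out, the last holds). Time passes only in rows, so rows that repeat a pose let the fingers close. It gives the time, the measured TCP pose, the force, the opening and the grip force at its end, in the units of the state.
- bot.get_obs(): the state, without advancing time (a new reading comes with each control period).
- bot.read_camera(name): name is "scene" or "top" or "wrist"; returns a dict with "pixels" (480x640x3 uint8, red, green, blue), "depth" (480x640 float32, m along the optical axis (not along the pixel's ray), 0 where there is no reading), "fovy" (degrees; the focal length in pixels is half the picture's height over the tangent of half this angle, whatever the lens; pixels are square), "cx", "cy" (the principal point, pixels), "distortion" ([k1, k2, p1, p2, k3] as OpenCV has them; the pictures are not rectified), "pose" (4x4, takes a point from camera to world coordinates). Camera axes: x right, y down, z forward; pixel columns grow to the right and rows downward; lengths in m; the calibration is good to about 2 mm. A picture is of the moment at which its call begins.
- bot.hand_in(): hands the job in; it is judged then, once.
The state is a dict: "t": time; "q": joint angles; "joint_vel": joint speeds; "joint_torque": joint torques, N m; "eef_pos": TCP position; "tool_rot": TCP orientation; "contact_force": force on the tool from outside, world axes, zero at the start; "torque": the same for the moment, N m; "gripper_width": opening from 0.0 (shut) to 1.0 (fully open); "grasp_force": force on a finger pad.
Only numpy, scipy, OpenCV 4.12 (cv2) and the standard library are available. Lean on these libraries where they do the work, as an engineer would, in place of code of your own. Each camera call takes 0.05 s, during which the arm holds its last target. There are 200 camera calls.

## Working session

There is one attempt and no reset: what is moved stays moved. The work goes in short steps, Python scripts to look and compute and a shell command to move; the robot and the scene stay as the last step left them, time stands still between calls to the robot, and variables do not carry over. Pictures are saved under pics/ and viewed, at most 10 in all, crops included, and the job is handed in when it is done.

```bash
mkdir -p pics; cat > h.py <<'E'
import numpy as np, cv2
from station import bot
def cam(n):
    c=bot.read_camera(n); f=240/np.tan(np.radians(c["fovy"])/2)
    c["K"]=np.array([[f,0,c["cx"]],[0,f,c["cy"]],[0,0,1.]]); c["D"]=np.array(c["distortion"],float); c["pose"]=np.array(c["pose"]); return c
def ray(c,uv):
    p=cv2.undistortPoints(np.array(uv,float).reshape(-1,1,2),c["K"],c["D"])[:,0]
    d=np.c_[p,np.ones(len(p))]@c["pose"][:3,:3].T
    return c["pose"][:3,3],d
def onplane(c,uv,z):
    o,d=ray(c,uv); return o+d*((z-o[2])/d[:,2])[:,None]
def pts(c):
    v,u=np.mgrid[:480,:640]; o,d=ray(c,np.c_[u.ravel(),v.ravel()])
    return (o+d*c["depth"].reshape(-1,1)).reshape(480,640,3)
def save(n,im): cv2.imwrite("pics/"+n,cv2.cvtColor(np.ascontiguousarray(im),cv2.COLOR_RGB2BGR))
E
python3 - <<'E'
from h import *
o=bot.get_obs(); print({k:np.round(v,3) for k,v in o.items()})
t=cam("top"); s=cam("scene"); print(t["pose"].round(3),s["pose"].round(3))
im=np.vstack([t["pixels"],s["pixels"]]); im=cv2.resize(np.hstack([t["pixels"],s["pixels"]]),(800,300),interpolation=cv2.INTER_AREA)
save("top.png",t["pixels"]); save("scene.png",s["pixels"])
E
```

```text
{'t': np.float64(0.0), 'q': array([ 1.159,  0.478,  0.022,  1.556, -0.012,  1.109, -0.083]), 'joint_vel': array([ 0.   ,  0.001,  0.001,  0.   ,  0.   ,  0.   , -0.001]), 'joint_torque': array([ 0.0000e+00, -5.9645e+01,  1.6080e+00, -2.8120e+01,  1.2000e-02,
        9.0000e-03,  0.0000e+00]), 'eef_pos': array([ 0.202, -0.644,  0.249]), 'tool_rot': array([-0.001,  0.988,  0.151, -0.   ]), 'contact_force': array([-0.275, -0.814,  0.459]), 'torque': array([-0.002,  0.016, -0.003]), 'grasp_force': np.float64(0.0), 'gripper_width': np.float64(1.002)}
[[ 0.03  -0.991  0.129  0.338]
 [-0.999 -0.033 -0.019  0.055]
 [ 0.023 -0.128 -0.991  1.622]
 [ 0.     0.     0.     1.   ]] [[ 0.676  0.644 -0.358  0.874]
 [ 0.737 -0.588  0.334 -0.261]
 [ 0.005 -0.489 -0.872  0.854]
 [ 0.     0.     0.     1.   ]]
```

View pics/top.png

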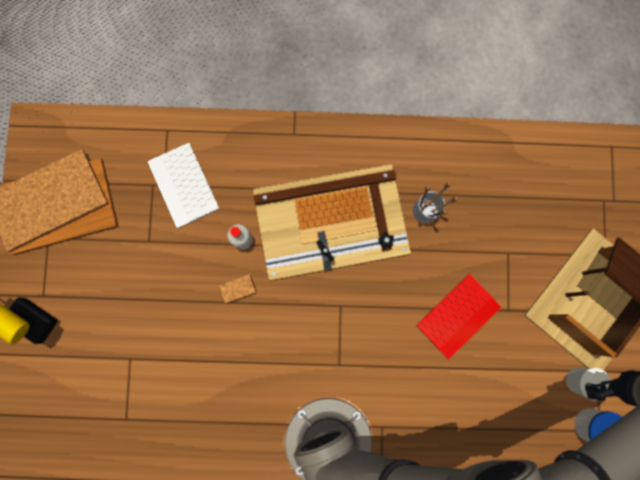

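View pics/scene.png

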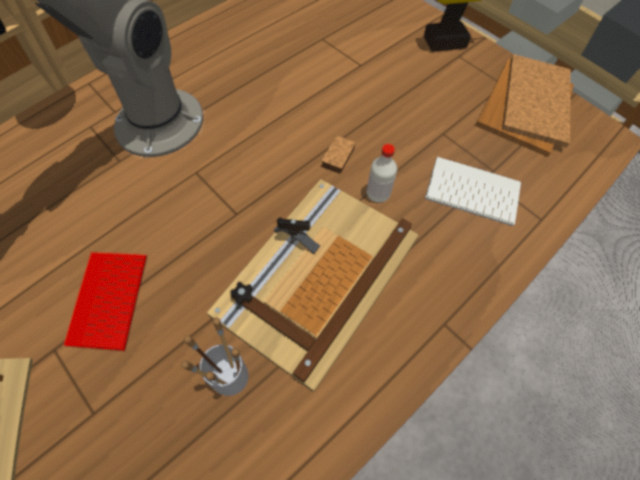

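Candidates for the wing knob are the black bar over the arm (top 325,252; scene 292,226) and the round stop knob (top 387,241; scene 241,292), which is a look-alike to leave alone. The brush tin's dark brushes are at (430,205). The bar lying across the steel arm fits the description, so I'll measure it and check it in a close crop.

```bash
python3 - <<'E'
from h import *
crops=[]
for n,(u,v) in (("top",(325,252)),("scene",(292,226))):
    c=cam(n); P=pts(c); w=slice(v-40,v+40),slice(u-50,u+50)
    hsv=cv2.cvtColor(c["pixels"],cv2.COLOR_RGB2HSV)
    q=P[w].reshape(-1,3); m=(q[:,2]>0.070)&(q[:,2]<0.11)
    k=q[m]; print(n,m.sum(),k.mean(0).round(4),np.percentile(k[:,2],[5,50,95]).round(3))
    if m.sum()>8:
        r=cv2.minAreaRect((k[:,:2]*1000).astype(np.float32)); print(r)
        e,V=np.linalg.eigh(np.cov(k[:,:2].T)); print("axis deg",np.degrees(np.arctan2(V[1,1],V[0,1])),np.sqrt(e)*1000)
    # dark mask
    d=(c["pixels"][w].max(2)<45).astype(np.uint8); N,L,S,C=cv2.connectedComponentsWithStats(d)
    for i in range(1,N):
        if S[i,4]>30:
            uv=C[i]+[u-50,v-40]; print("dark",S[i],uv.round(1),onplane(c,[uv],0.083).round(4))
    crops.append(cv2.resize(c["pixels"][w],(400,320),interpolation=cv2.INTER_CUBIC))
# jig fence & corners: stop knob for board axis
save("crop1.png",np.hstack(crops))
t=cam("top"); print("board corners top", onplane(t,[[254,189],[392,167],[410,251],[271,279]],0.018).round(3))
E
```

```text
top 137 [0.5115 0.0261 0.0886] [0.078 0.09  0.095]
((511.0666198730469, 26.94550895690918), (67.6209487915039, 16.509695053100586), 40.89814376831055)
axis deg -138.85788522339456 [ 4.0750269  19.51904422]
dark [47 40 11 10 42] [327.8 255.8] [[0.4964 0.0164 0.083 ]]
scene 336 [0.5148 0.0239 0.0855] [0.072 0.089 0.093]
((513.1693725585938, 25.3365421295166), (67.22335815429688, 15.513964653015137), 38.815818786621094)
axis deg -138.92120616361566 [ 3.72675359 19.66371477]
dark [ 36  33  30  16 231] [290.7 226.6] [[0.5144 0.0168 0.083 ]]
board corners top [[ 0.684  0.227  0.018]
 [ 0.762 -0.16   0.018]
 [ 0.524 -0.214  0.018]
 [ 0.434  0.169  0.018]]
```

View pics/crop1.png

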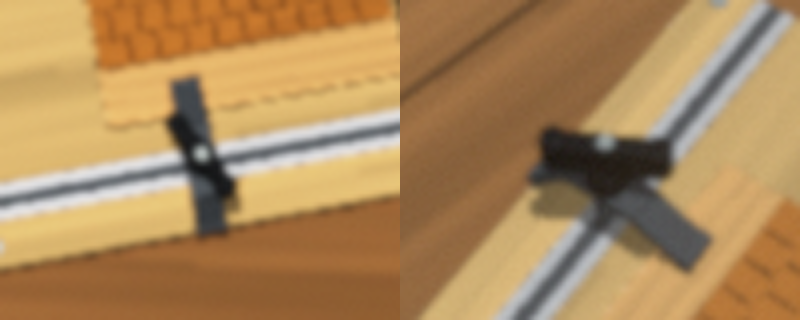

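The crop shows the wing, a black bar with a pale bolt end at about top (325,252), lying askew across the dark steel arm. It's the right one. Its centre is near (0.512, 0.026) with its axis at about 40° yaw. I'll move above it.

```bash
python3 -m jog '[[2.5,-2.7,0,0],[5,-5.5,0,0],[7.5,-8.2,0,0],[10,-11,0,0],[12.5,-13.7,0,0],[15,-16.5,0,0],[17.5,-19.2,0,0],[20,-22,0,0],[22.5,-24.7,0,0],[25,-27.5,0,0],[27.5,-30.2,0,0],[30,-33,0,0],[32.5,-35.7,0,0],[35,-38.5,0,0],[37.5,-41.2,0,0],[40,-44,0,-0.1],[43,-47,0,-0.2],[46,-50.5,0,-0.3],[49.5,-54.5,0,-0.4],[49.5,-54.5,0,-0.4]]' -1
python3 -m jog '[[0,0,0,0],[0,0,0,0],[0,0,0,0]]'
python3 - <<'E'
from h import *
o=bot.get_obs(); print(o["q"].round(3),o["eef_pos"].round(4),o["tool_rot"].round(4))
from scipy.spatial.transform import Rotation as R
r=o["tool_rot"]; M=R.from_quat(np.r_[r[1:],r[0]]).as_matrix(); print(M.round(3))
c=cam("wrist"); P=pts(c); m=(P[...,2]>.076)&(P[...,2]<.1); print(m.sum())
N,L,S,C=cv2.connectedComponentsWithStats(m.astype(np.uint8))
for i in range(1,N):
    if S[i,4]>300:
        k=P[L==i]; e,V=np.linalg.eigh(np.cov(k[:,:2].T)); print(C[i],S[i],k.mean(0).round(4),np.percentile(k[:,2],[5,50,95]).round(4),"deg",np.degrees(np.arctan2(V[1,1],V[0,1])),cv2.minAreaRect((k[:,:2]*1000).astype(np.float32)))
save("wrist1.png",c["pixels"])
E
```

```text
t: 1.92
eef_pos: [0.5128, 0.0303, 0.2506]
tool_rot: [-0.001, 0.937, 0.35, 0.002]
contact_force: [-0.0, -0.7, 0.8]
gripper_width: 1.002
grasp_force: 0.0
t: 2.17
eef_pos: [0.5108, 0.0228, 0.2497]
tool_rot: [0.0, 0.939, 0.344, -0.001]
contact_force: [-1.4, 0.1, 0.1]
gripper_width: 1.001
grasp_force: 0.0
[ 0.245  0.246 -0.479  1.915  0.134  1.012 -1.161] [0.5108 0.0228 0.2497] [ 3.00e-04  9.39e-01  3.44e-01 -5.00e-04]
[[ 0.763  0.646 -0.001]
 [ 0.646 -0.763 -0.001]
 [-0.001  0.    -1.   ]]
4028
[119.6268081   18.70202507] [  74    0   71   36 1037] [0.5363 0.2331 0.089 ] [0.077  0.0898 0.099 ] deg 158.16899485373807 ((533.0795288085938, 237.6349334716797), (14.297778129577637, 46.316619873046875), 63.228248596191406)
[315.31616482 220.31378764] [ 306  180   19   82 1262] [0.5124 0.0265 0.089 ] [0.0861 0.0894 0.0909] deg -138.93883441624078 ((511.4040832519531, 25.561115264892578), (67.82319641113281, 14.753929138183594), 40.612060546875)
[612.89982425 304.36906854] [ 589  268   51   76 1707] [ 0.6305 -0.2381  0.0862] [0.0769 0.0864 0.0946] deg 56.16890016820713 ((632.5413818359375, -248.46388244628906), (71.93441772460938, 48.351585388183594), 54.48859405517578)
```

View pics/wrist1.png

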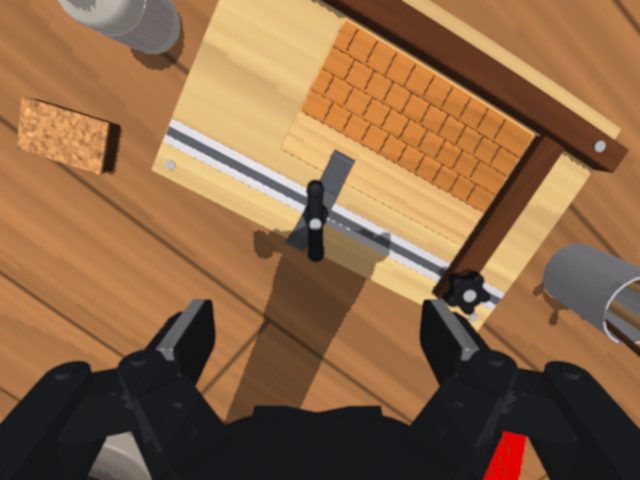

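The wrist view shows the wing at (315,220) across the arm, with the round stop knob at (465,290). Joint 7 is at -1.16 and clockwise looks like its negative direction. A half turn anticlockwise before gripping therefore gives the full travel needed.

```bash
python3 -m jog '[[0,0,0,-0.12],[0,0,0,-0.24],[0,0,0,-0.36],[0,0,0,-0.48],[0,0,0,-0.6],[0,0,0,-0.72],[0,0,0,-0.84],[0,0,0,-0.96],[0,0,0,-1.08],[0,0,0,-1.2],[0,0,0,-1.32],[0,0,0,-1.44],[0,0,0,-1.57],[0,0,0,-1.57]]'
python3 -c "
from h import *
print(bot.get_obs()['q'].round(3))"
```

```text
t: 3.38
eef_pos: [0.5109, 0.0222, 0.2499]
tool_rot: [0.0, 0.42, 0.908, -0.0]
contact_force: [-0.5, 0.9, 0.4]
gripper_width: 0.997
grasp_force: 0.0
[ 0.459  0.29  -0.738  1.903  0.226  1.034  0.33 ]
```

Joint 7 rises with an anticlockwise turn, as expected. I'll finish the half turn and measure what offset is left.

```bash
python3 -m jog '[[0,0,0,-0.12],[0,0,0,-0.24],[0,0,0,-0.36],[0,0,0,-0.48],[0,0,0,-0.6],[0,0,0,-0.72],[0,0,0,-0.84],[0,0,0,-0.96],[0,0,0,-1.08],[0,0,0,-1.2],[0,0,0,-1.32],[0,0,0,-1.44],[0,0,0,-1.57],[0,0,0,-1.57],[0,0,0,-1.57]]'
cat > rel.py <<'E'
from h import *
from scipy.spatial.transform import Rotation as R
o=bot.get_obs(); r=o["tool_rot"]; M=R.from_quat(np.r_[r[1:],r[0]]).as_matrix()
print("q7",o["q"].round(2),"yaw",np.degrees(np.arctan2(M[1,0],M[0,0])).round(2),"torque",o["torque"].round(2))
def rel(p): print("rel cm",(M.T@(np.array(p)-o["eef_pos"])*100).round(2))
E
python3 - <<'E'
from rel import *
rel([.512,.026,.083])
c=cam("wrist"); P=pts(c); m=(P[...,2]>.078)&(P[...,2]<.1)&(np.hypot(P[...,0]-.512,P[...,1]-.026)<.05)
k=P[m]; e,V=np.linalg.eigh(np.cov(k[:,:2].T)); print(k.mean(0).round(4),"deg",np.degrees(np.arctan2(V[1,1],V[0,1])),cv2.minAreaRect((k[:,:2]*1000).astype(np.float32)))
E
```

```text
t: 4.63
eef_pos: [0.5111, 0.023, 0.2498]
tool_rot: [-0.0, -0.341, 0.94, -0.0]
contact_force: [-0.4, 0.3, 0.2]
gripper_width: 1.003
grasp_force: 0.0
q7 [ 0.69  0.39 -1.05  1.89  0.38  1.09  1.75] yaw -140.18 torque [-0.    0.02 -0.03]
rel cm [-0.27  0.17 16.68]
[0.5083 0.0239 0.0892] deg -139.18053905325579 ((509.6277160644531, 25.147232055664062), (68.25296020507812, 14.609382629394531), 41.25996780395508)
```

```bash
python3 -m jog '[[-0.15,0.2,2,-0.02],[-0.15,0.2,4,-0.02],[-0.15,0.2,6,-0.02],[-0.15,0.2,8,-0.02],[-0.15,0.2,10,-0.02],[-0.15,0.2,12,-0.02],[-0.15,0.2,13.5,-0.02],[-0.15,0.2,15,-0.02],[-0.15,0.2,16,-0.02],[-0.15,0.2,16.6,-0.02],[-0.15,0.2,16.6,-0.02],[-0.15,0.2,16.6,-0.02]]'
python3 -m jog '[[0,0,0,0],[0,0,0,0],[0,0,0,0],[0,0,0,0],[0,0,0,0],[0,0,0,0],[0,0,0,0],[0,0,0,0],[0,0,0,0],[0,0,0,0],[0,0,0,0],[0,0,0,0]]' 1 40
python3 -c "
from rel import *
rel([.511,.0255,.083])
c=cam('scene'); w=c['pixels'][150:310,180:393]; save('grip.png',cv2.resize(w,(800,600)))"
```

```text
t: 5.68
eef_pos: [0.5113, 0.0266, 0.0843]
tool_rot: [0.0, -0.353, 0.936, -0.0]
contact_force: [0.5, 1.0, -0.4]
gripper_width: 1.004
grasp_force: 0.0
t: 6.68
eef_pos: [0.512, 0.0263, 0.0851]
tool_rot: [0.001, -0.353, 0.936, -0.001]
contact_force: [-1.0, -1.7, 9.0]
gripper_width: 0.141
grasp_force: 52.1
q7 [ 0.51  0.6  -0.87  2.03  0.65  0.81  1.55] yaw -138.64 torque [-0.31  0.26  0.03]
rel cm [0.13 0.01 0.21]
```

View pics/grip.png

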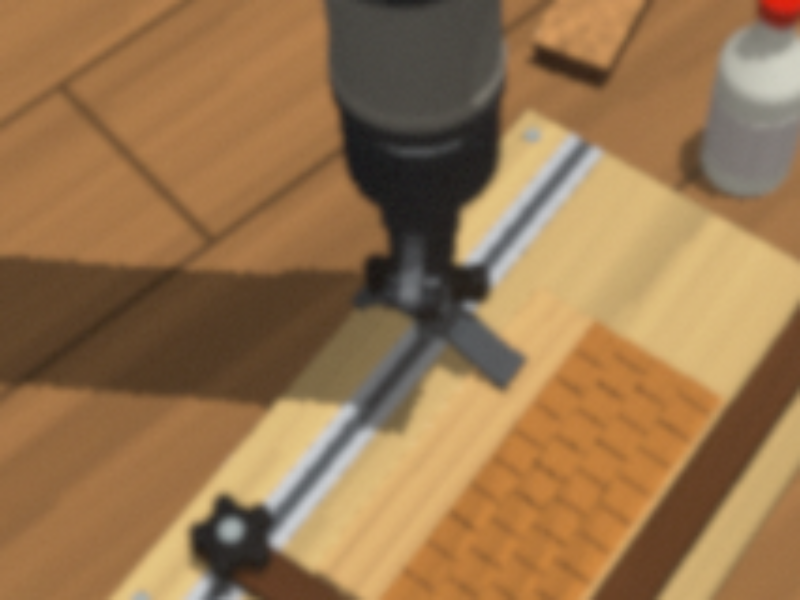

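The scene crop shows the fingers closed on the middle of the wing, around (425,285), with the arm's toe on the panel's plain margin. Next I'll screw it clockwise in stages and watch the torque.

```bash
python3 -m jog '[[0,0,0,0.1],[0,0,0,0.2],[0,0,0,0.3],[0,0,0,0.4],[0,0,0,0.5],[0,0,0,0.6],[0,0,0,0.7],[0,0,0,0.8],[0,0,0,0.9],[0,0,0,1.0],[0,0,0,1.1],[0,0,0,1.2],[0,0,0,1.3],[0,0,0,1.4],[0,0,0,1.5],[0,0,0,1.5],[0,0,0,1.5]]'
python3 -c "
from rel import *
rel([.511,.0255,.083])"
```

```text
t: 8.15
eef_pos: [0.512, 0.024, 0.0851]
tool_rot: [0.001, 0.38, 0.925, -0.001]
contact_force: [-0.8, -6.9, 10.6]
gripper_width: 0.144
grasp_force: 52.3
q7 [ 0.25  0.49 -0.52  2.05  0.38  0.69  0.27] yaw 135.28 torque [-1.53  0.23 -0.07]
rel cm [0.18 0.04 0.21]
```

```bash
cat > st.sh <<'E'
python3 -c "
from rel import *
print(o['contact_force'].round(1),o['eef_pos'].round(4))"
E
python3 -m jog '[[-0.1,-0.1,0,0.05],[-0.15,-0.15,0,0.1],[-0.15,-0.15,0,0.15],[-0.15,-0.15,0,0.2]]' >/dev/null; sh st.sh
python3 -m jog '[[0,0,0,0.05],[0,0,0,0.1],[0,0,0,0.15],[0,0,0,0.2]]'>/dev/null; sh st.sh
python3 -m jog '[[0,0,0,0.05],[0,0,0,0.1],[0,0,0,0.15],[0,0,0,0.2]]'>/dev/null; sh st.sh
```

```text
q7 [ 0.22  0.49 -0.47  2.05  0.35  0.68  0.11] yaw 123.81 torque [-0.59  0.5   0.03]
[-2.6 -2.9 10.9] [0.5117 0.0236 0.0851]
q7 [ 0.18  0.48 -0.43  2.05  0.31  0.67 -0.06] yaw 112.35 torque [-0.71  0.67  0.07]
[-2.  -3.1 11.3] [0.5114 0.0235 0.085 ]
q7 [ 0.14  0.47 -0.38  2.05  0.28  0.67 -0.23] yaw 100.89 torque [-0.8   0.83  0.11]
[-4.5 -3.  12.3] [0.5111 0.0234 0.085 ]
```

```bash
python3 -m jog '[[0,0,0,0.05],[0,0,0,0.1],[0,0,0,0.15],[0,0,0,0.2]]' >/dev/null; sh st.sh
python3 -m jog '[[0,0,0,0.05],[0,0,0,0.1],[0,0,0,0.15],[0,0,0,0.2]]'>/dev/null; sh st.sh
python3 -m jog '[[0,0,0,0.05],[0,0,0,0.1],[0,0,0,0.15],[0,0,0,0.2]]'>/dev/null; sh st.sh
```

```text
q7 [ 0.1   0.46 -0.33  2.06  0.24  0.66 -0.4 ] yaw 89.43 torque [-0.73  1.12  0.13]
[-5.3 -3.4 13.7] [0.5108 0.0234 0.085 ]
q7 [ 0.06  0.46 -0.28  2.06  0.2   0.65 -0.57] yaw 77.97 torque [-0.72  1.33  0.06]
[-6.4 -4.2 14.2] [0.5105 0.0234 0.085 ]
q7 [ 0.02  0.45 -0.23  2.06  0.17  0.65 -0.73] yaw 66.52 torque [-0.63  1.53  0.12]
[-8.  -3.2 16.5] [0.5101 0.0235 0.085 ]
```

```bash
python3 -m jog '[[-0.1,-0.1,-0.1,0.05],[-0.12,-0.11,-0.15,0.1],[-0.12,-0.11,-0.15,0.15],[-0.12,-0.11,-0.15,0.2]]' >/dev/null; sh st.sh
python3 -m jog '[[0,0,0,0.05],[0,0,0,0.1],[0,0,0,0.15],[0,0,0,0.2]]'>/dev/null; sh st.sh
python3 -m jog '[[0,0,0,0.05],[0,0,0,0.1],[0,0,0,0.15],[0,0,0,0.2]]'>/dev/null; sh st.sh
```

```text
q7 [-0.02  0.45 -0.18  2.07  0.13  0.64 -0.9 ] yaw 55.1 torque [-0.17 -0.37  0.12]
[ 1.6 -0.8 -3.9] [0.5097 0.0236 0.0852]
q7 [-0.06  0.44 -0.13  2.07  0.09  0.63 -1.07] yaw 43.65 torque [-0.08 -0.16  0.03]
[ 1.  -0.2 -3. ] [0.5094 0.0238 0.0851]
q7 [-0.1   0.44 -0.08  2.07  0.06  0.63 -1.23] yaw 32.2 torque [ 0.12 -0.08  0.12]
[-0.   0.4 -3.3] [0.5092 0.0241 0.0852]
```

```bash
python3 -m jog '[[0,0,0,0.05],[0,0,0,0.1],[0,0,0,0.15],[0,0,0,0.2]]' >/dev/null; sh st.sh
python3 -m jog '[[0,0,0,0.05],[0,0,0,0.1],[0,0,0,0.15],[0,0,0,0.2]]'>/dev/null; sh st.sh
```

```text
q7 [-0.15  0.44 -0.03  2.08  0.02  0.63 -1.4 ] yaw 20.76 torque [0.25 0.08 0.08]
[-0.4  1.  -1.8] [0.5091 0.0244 0.0852]
q7 [-0.19  0.44  0.02  2.08 -0.02  0.62 -1.56] yaw 9.49 torque [0.21 0.22 1.56]
[-0.8  0.6  0.1] [0.509  0.0246 0.0852]
```

The torque jumped to 1.6 N m, so the knob has reached its seat. I'll hold there and compare the wing's angle with the fingers'.

```bash
python3 -m jog '[[0,0,0,0],[0,0,0,0],[0,0,0,0],[0,0,0,0]]'; sh st.sh
python3 - <<'E'
from h import *
c=cam("wrist"); s=cam("scene")
save("seat.png",np.hstack([cv2.resize(c["pixels"],(400,300)),cv2.resize(s["pixels"][165:285,220:380],(400,300))]))
for n,k in (("w",c),("s",s)):
    P=pts(k); r=np.hypot(P[...,0]-.510,P[...,1]-.0248)
    m=(P[...,2]>.070)&(P[...,2]<.0935)&(r>.016)&(r<.04)&(k["pixels"].max(2)<70)
    q=P[m]; print(n,m.sum())
    if m.sum()>20:
        a=np.degrees(np.arctan2(q[:,1]-.0248,q[:,0]-.510)); print(np.histogram(a,bins=np.arange(-180,181,15))[0])
E
```

```text
t: 12.15
eef_pos: [0.509, 0.0246, 0.0852]
tool_rot: [-0.0, 0.997, 0.083, -0.001]
contact_force: [-2.1, 3.4, -2.2]
gripper_width: 0.146
grasp_force: 62.3
q7 [-0.19  0.44  0.02  2.08 -0.02  0.62 -1.56] yaw 9.57 torque [0.79 0.44 1.53]
[-2.1  3.4 -2.2] [0.509  0.0246 0.0852]
w 3850
[ 511  394    3    0    0    0    0  228   61    8    0  174 1169  831
   29    0    2  289    0    0    0    0    0  151]
s 109
[ 0  6  0  0  0  0  1  5  7  0  0 30 47 12  1  0  0  0  0  0  0  0  0  0]
```

View pics/seat.png

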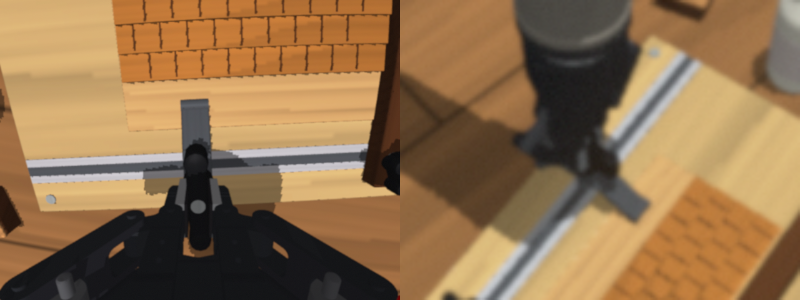

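The wrist half shows the gripped wing at (198,200), nearly in line with the steel arm, with the toe on the panel margin. I'll back off in small steps to find where the torque unloads, which gives the seat angle.

```bash
for i in 1; do
python3 -m jog '[[0,0,0,-0.04],[0,0,0,-0.04]]' >/dev/null; sh st.sh
python3 -m jog '[[0,0,0,-0.04],[0,0,0,-0.04]]' >/dev/null; sh st.sh
python3 -m jog '[[0,0,0,-0.04],[0,0,0,-0.04]]' >/dev/null; sh st.sh
python3 -m jog '[[0,0,0,-0.04],[0,0,0,-0.04]]' >/dev/null; sh st.sh; done
```

```text
q7 [-0.18  0.44  0.01  2.08 -0.01  0.62 -1.53] yaw 11.72 torque [1.12 0.46 0.62]
[-2.4  5.  -3.9] [0.5091 0.0245 0.0852]
q7 [-0.17  0.44 -0.    2.08 -0.    0.62 -1.5 ] yaw 13.89 torque [1.25 0.41 0.06]
[-2.5  5.7 -3.6] [0.5091 0.0245 0.0852]
q7 [-0.16  0.44 -0.01  2.08  0.    0.62 -1.46] yaw 16.18 torque [1.17 0.45 0.07]
[-2.5  6.1 -4. ] [0.5091 0.0244 0.0852]
q7 [-0.15  0.44 -0.02  2.08  0.01  0.62 -1.43] yaw 18.46 torque [1.09 0.45 0.09]
[-1.6  6.1 -4. ] [0.5091 0.0243 0.0851]
```

The torque unloads at about 13.5° yaw, which is in line with the steel arm. Start was therefore about 3.63 rad off, which is within the stated range. The target is 103.5° yaw, another 1.48 rad anticlockwise.

```bash
python3 -m jog '[[0,0,0,-0.1],[0,0,0,-0.2],[0,0,0,-0.3],[0,0,0,-0.4],[0,0,0,-0.5],[0,0,0,-0.6],[0,0,0,-0.7],[0,0,0,-0.8],[0,0,0,-0.9],[0,0,0,-1.0],[0,0,0,-1.1],[0,0,0,-1.2],[0,0,0,-1.3],[0,0,0,-1.4],[0,0,0,-1.48],[0,0,0,-1.48],[0,0,0,-1.48],[0,0,0,-1.48]]'; sh st.sh
python3 - <<'E'
from h import *
c=cam("wrist"); s=cam("scene")
save("end.png",np.hstack([cv2.resize(c["pixels"],(400,300)),cv2.resize(s["pixels"][165:285,220:380],(400,300))]))
E
```

```text
t: 14.42
eef_pos: [0.511, 0.0232, 0.0852]
tool_rot: [0.0, 0.622, 0.783, 0.001]
contact_force: [4.8, 3.8, -10.3]
gripper_width: 0.147
grasp_force: 45.2
q7 [ 0.15  0.47 -0.39  2.06  0.28  0.66 -0.19] yaw 103.07 torque [ 0.57 -0.86  0.08]
[  4.8   3.8 -10.3] [0.511  0.0232 0.0852]
```

View pics/end.png

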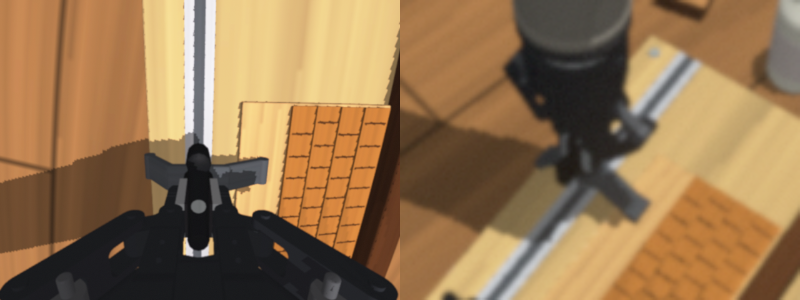

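The wrist half shows the wing still gripped at (198,200), now lying along the T-track and square to the arm. The panel hasn't visibly moved. I'll let it settle briefly and hand in.

```bash
python3 -m jog '[[0,0,0,0],[0,0,0,0],[0,0,0,0]]'; python3 -c "
from station import bot
print(bot.hand_in())"
```

```text
t: 14.77
eef_pos: [0.511, 0.0233, 0.0852]
tool_rot: [0.001, 0.622, 0.783, 0.001]
contact_force: [4.1, 2.3, -9.7]
gripper_width: 0.141
grasp_force: 45.2
the job is handed in; nothing more can be done
None
```

I screwed the wing knob down to its seat (hard stop felt at 1.5 N m), backed it off about a quarter turn (roughly 1.56 rad by tool angle), and handed in still gripping it at 45 N; the hand-in gave no verdict.

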